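# Loosen the knurled nut and swing the board clamp open

### The arm

A 6-joint arm with a two-finger parallel gripper is mounted at the origin on a cart in front of the work surface, level with it; the furniture and walls round the work are solid. World frame = base frame: x ahead of the robot, y to its left, z up, the work surface at z = 0. Lengths are in m, angles in rad, forces in N, time in s.
With the tool pointing down it reaches from about 0.35 to 0.775 m from the base axis. Payload 7.3 kg.
Tool frame: the origin (TCP) lies where the fingers leave the gripper's body, on its centre line; the fingertips stand 66 mm ahead of it and the grasp point (between the pads) lies 47 mm ahead of it; z points along the fingers, y is the line along which they close (so a half turn about z gives the same grasp; the last joint's range is limited). The gripper opens to 92 mm and grips with 3 to 60 N. Pads are 19 mm wide; open, the fingers measure 130 mm over their backs; the gripper's body (75 mm by 190 mm) begins 47 mm behind the grasp point.
Start: joints at [1.099, 0.342, 1.524, -0, 1.275, -0.146], TCP at [0.168, 0.497, 0.292] pointing down, gripper open.
Joint ranges: [-2.53, 2.53], [-0.77, 2.02], [0.04, 2.7], [-1, 4.14], [0.28, 2.66], [-3.11, 3.11]. Speed limits (rad/s): [2.57, 2.57, 3.14, 3.14, 3.14, 3.14].

### API

Orientations are given as a unit quaternion [x, y, z, w].
In Python, from rig import manip gives the robot as it stands. The module is installed in compiled form; this text tells all that it offers. Calls block until the motion is done:
- manip.goto(position, orientation): joint-space move of the TCP to a pose.
- manip.movel(position, rot=None, speed=0.15): straight line of the TCP; rot=None keeps the orientation; speed is the mean speed in m/s.
- manip.move_joints(angles): joint-space move.
- manip.grip(opening): finger opening in m; the grip force is fixed at half the most; returns when the fingers have stopped.
- manip.dwell(seconds).
- manip.ik(position, orientation): joint angles nearest the present ones, or None.
- manip.capture(name): name is "scene" or "top" or "wrist"; returns (picture, depth): 384x512x3 uint8, blue, green, red; 384x512 float32, m along the optical axis (not along the pixel's ray), 0 where there is no reading.
- manip.camera_params(name): a dict with "fovy" (degrees; the focal length in pixels is half the picture's height over the tangent of half this angle, whatever the lens; pixels are square), "cx", "cy" (the principal point, pixels), "rvec" (rotation vector, rad) and "tvec" (3), from world to camera coordinates, as OpenCV has them. Camera axes: x right, y down, z forward; pixel columns grow to the right and rows downward; lengths in m; the calibration is good to about 2 mm. The wrist camera is an equidistant fisheye: a pixel r from the principal point sees the ray r / f radians off the axis. A picture is of the moment at which its call begins: read the wrist's pose just before it. camera_params takes no time and is no camera call; for the wrist camera it gives the pose at the moment of the call.
A pose or a line that the arm cannot do raises manip.IKError and nothing moves.
- manip.hand_in(): hands the job in; it is judged then, once.
Trained networks look in the newest picture that a camera, given by its name, has taken for a name from the list of things; names that differ only in an ending like _2 or _b are one class to them, and where a whole thing is asked for, a point or a joint stands for the part that bears it (a point fixed in the world has none). Each returns a list of dicts, best first, with "p" (0 to 1); they miss things now and then, are a little off and sometimes report something else, mostly with a low value. They report only what shows in the picture. A call takes as long as a camera call. They do not tell look-alikes from the thing itself.
- manip.cut_out(name, camera): "mask" (384x512 bool, what is visible of it) and "location" ([row, column] in pixels, amid what is visible of it).
Readings, each from a call of its own:
- manip.read_t(): time.
- manip.read_joint_pos(): joint angles.
- manip.read_joint_velocities(): joint speeds.
- manip.read_joint_efforts(): joint torques, N m.
- manip.read_ee_pos(): TCP position.
- manip.read_tool_rot(): TCP orientation.
- manip.read_contact_force(): force on the tool from outside, world axes, zero at the start.
- manip.read_ft_torque(): the same for the moment, N m.
- manip.read_width(): finger opening in m.
- manip.read_grip_force(): force on a finger pad.
Only numpy, scipy, OpenCV 4.12 (cv2) and the standard library are available. Lean on these libraries where they do the work, as an engineer would, in place of code of your own. Each camera call takes 0.05 s, during which the arm holds its last target. There are 200 camera calls.

### The job

Free the circuit board held in the clamp on the bench: with a fingertip, roll the knurled rim of the thumb nut anticlockwise (seen from above), stroke by stroke, until it has been loosened by two to three full turns. Then push the upright tab from behind with a fingertip so that the strap swings out towards the front by 60 degrees or more, clear of the board. Do not pinch the tab, leave the board lying where it is, and do not disturb the parts standing round the clamp.

Things in the scene. Friction and masses are not known exactly. Their poses are not given: they have to be found in the camera images.
- clamp: board clamp fixed to the bench: flat base plate 100 mm (x) by 215 mm (y), 10 mm thick. Origin: on the bench under the axis of the thumb nut; the plate spans x -50 to +50 mm, y -50 to +165 mm. z up, -x the front (robot) side, +y along the closed strap from nut to hinge. An 8 mm threaded stud, top 68 mm above the bench, stands at the origin
- nut_center (a point): centre of the steel thumb nut, on its vertical axis, half-way up its knurled rim (43 mm above the bench when tight). The nut is a disc 60.5 mm across over its 30 upright ribs and 14 mm high; it turns on the stud and rises 2.5 mm a full turn. Turning it takes about 1 N at the rim and it stays where it is left
- nut_pip (a point): the small dark raised pip, 6 mm across, on the flat top of the nut, 21 mm from its axis, by which turns can be counted; the point is at the pip's top. It points along the clamp's -x direction when the joint reads 0
- nut (a joint): turn of the thumb nut in rad, growing anticlockwise seen from above (loosening), counting on over full turns; 0 is tight, starts between 0 and 0.6; two full turns out is 12.57, three are 18.85
- strap (a joint): swing of the strap in rad: 0 closed over the board, 1.25 open against its stop; grows clockwise seen from above, the tab and nut end moving to the clamp's -x side. Stays where left (about 1 N at the tab). With the nut tight, two lugs on the strap catch on its collar and the strap must not be forced; it swings freely once the nut is about 1.7 turns out
- tab (a point): centre of the upright steel tab on top of the strap, 65 mm from the hinge and (closed) 65 mm from the nut's axis; plate 40 mm long along the strap, 12 mm thick, from 29 to 55 mm above the bench. Its axes when the strap is closed are those of the clamp; they turn with the strap. Push its rear (+x) face; pressing front and rear face at once counts as pinching
- strap_hinge (a point): on the vertical axis of the strap's hinge, at the strap's top face, 130 mm from the nut's axis along the clamp's +y. The steel strap, 24 mm wide and 8 mm thick, top 30 mm above the bench, runs from here to the stud, its forked end lying under the nut
- board: loose small blue circuit board, 45 by 55 mm, 2 mm thick with parts up to 10 mm high, lying on the base plate under the strap; origin at the centre of its underside
- heatsink: bystander: loose finned aluminium heat sink, 40 by 40 by 20 mm, on the bench; origin at the centre of its underside
- transformer: bystander: loose small transformer, 33 by 58 by 34 mm, on the bench; origin at the centre of its underside
- relay: bystander: loose dark blue relay block, 12 by 28 by 17 mm, on the bench; origin at the centre of its underside
- guard (a point): centre of the dark steel curved guard, on the nut's axis, 46 mm above the bench. The guard (inner radius 36.5 mm, outer 40.5 mm, 34 to 58 mm above the bench) surrounds the back of the nut; only the front of the rim, about 80 degrees to each side of the clamp's -x direction, is exposed
There are look-alikes about, which are no part of the job. There is more than one size of the board; the one meant has the size given above.

How it is judged:
By the outcome, as a careful person would: the job done as asked, in the order asked, and still so for the second after the job is handed in, with the robot touching nothing.
It also fails if it takes over 67 s, if anything falls off the work surface, if the arm or the gripper's body presses on something with over 40 N, if the wrist force passes 120 N, or if a joint passes its speed limit or range.

## Working session

There is one attempt and no reset: what is moved stays moved. The work goes in short steps, each a Python script; the robot and the scene stay as the last script left them, time stands still between calls to the robot, and variables do not carry over. Pictures are saved under pics/ and viewed, at most 10 in all, crops included, and the job is handed in when it is done.

```bash
mkdir -p pics
cat > h.py <<'E'
import numpy as np, cv2
from rig import manip as m
def cap(n):
    P=m.camera_params(n); im,d=m.capture(n); return im,d,P
def pt(P,d,r,c,H=384,depth=None,z=None):
    f=H/2/np.tan(np.radians(P["fovy"])/2); R=cv2.Rodrigues(np.array(P["rvec"],float))[0]; t=np.array(P["tvec"],float).ravel()
    ray=np.array([(c-P["cx"])/f,(r-P["cy"])/f,1.]); o=-R.T@t; v=R.T@ray
    if z is not None: return o+v*(z-o[2])/v[2]
    return o+v*(d[int(r),int(c)])
E
python3 - <<'E'
from h import *
for n in("top","scene"):
    im,d,P=cap(n); cv2.imwrite(f"pics/{n}0.png",cv2.resize(im,(768,576)))
    np.savez(f"{n}0.npz",im=im,d=d)
    print(n,P)
    for k in["clamp","nut_center","nut_pip","tab","strap_hinge","board","heatsink","transformer","relay"]:
        for o in m.cut_out(k,n)[:3]:
            r,c=o["location"]; print(k,round(o["p"],2),[int(r),int(c)],pt(P,d,r,c).round(3),o["mask"].sum())
print(m.read_t(),m.read_tool_rot())
E
```

```text
top {'fovy': 57.45936051828328, 'cx': 253.04467226771436, 'cy': 199.2636696869594, 'rvec': array([ 2.17425897, -2.14914655,  0.11350056]), 'tvec': array([0.18625357, 0.55158652, 0.85572163])}
clamp 0.61 [202, 290] [0.54  0.102 0.055] 3061
nut_center 0.9 [204, 312] [0.536 0.047 0.052] 461
nut_pip 0.64 [206, 314] [0.531 0.041 0.051] 450
tab 0.74 [204, 279] [0.537 0.125 0.031] 322
strap_hinge 0.59 [204, 291] [0.534 0.098 0.055] 2937
board 0.64 [163, 285] [0.648 0.109 0.004] 134
board 0.51 [194, 286] [0.566 0.106 0.011] 170
heatsink 0.82 [188, 350] [ 0.583 -0.06   0.015] 251
heatsink 0.54 [205, 284] [0.534 0.114 0.042] 178
transformer 0.8 [220, 221] [0.495 0.272 0.034] 284
transformer 0.65 [203, 315] [0.536 0.042 0.066] 466
transformer 0.19 [237, 350] [ 0.457 -0.055  0.017] 62
relay 0.46 [238, 348] [ 0.454 -0.052  0.015] 64
relay 0.32 [202, 292] [0.539 0.096 0.057] 3049
scene {'fovy': 53.12633487620563, 'cx': 259.4328835856361, 'cy': 192.19146920303854, 'rvec': array([ 2.25134962, -0.53023869,  0.2089481 ]), 'tvec': array([-0.39871212,  0.32981924,  0.59760086])}
clamp 0.64 [247, 292] [0.534 0.037 0.049] 587
clamp 0.58 [242, 281] [0.521 0.055 0.05 ] 3804
nut_center 0.64 [243, 296] [0.543 0.036 0.056] 589
nut_pip 0.6 [246, 291] [0.533 0.037 0.051] 616
tab 0.63 [220, 271] [0.539 0.137 0.029] 438
strap_hinge 0.76 [239, 282] [0.526 0.063 0.049] 3811
board 0.71 [219, 321] [ 0.656  0.111 -0.001] 154
board 0.54 [247, 338] [ 0.643  0.025 -0.001] 183
heatsink 0.84 [288, 338] [ 0.577 -0.068  0.016] 535
transformer 0.75 [192, 228] [0.49  0.259 0.033] 286
1.0 [1.62185201e-01 9.86760335e-01 3.73336429e-05 1.67995118e-05]
```

View pics/top0.png

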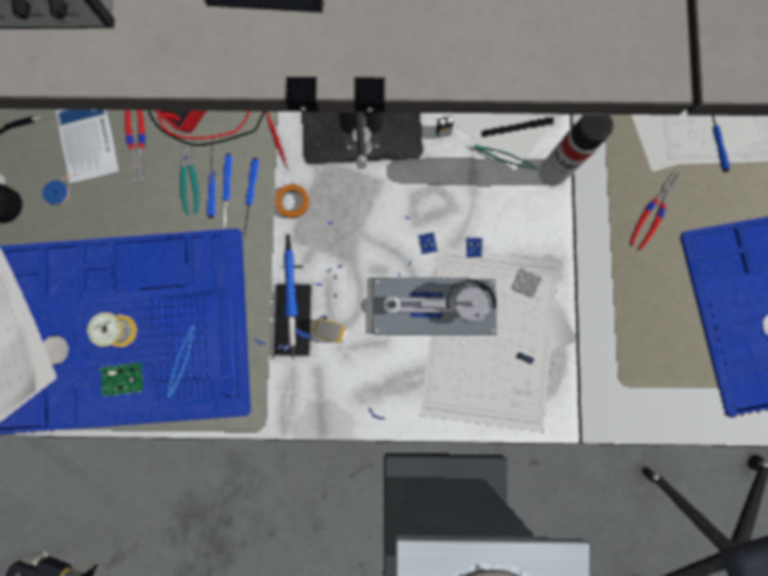

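```bash
python3 -c "
import numpy as np,cv2
a=np.load('top0.npz')['im'][140:260,200:370];b=np.load('scene0.npz')['im'][170:310,210:370]
cv2.imwrite('pics/crop.png',np.vstack([cv2.resize(a,(420,296),interpolation=2),cv2.resize(b,(420,300),interpolation=2)]))"
```

```text
(no output)
```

View pics/crop.png

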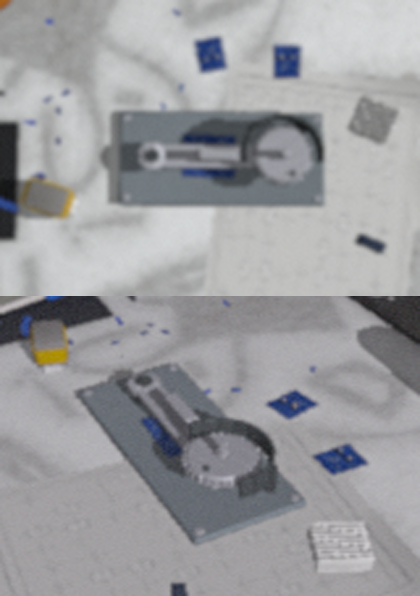

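Candidates for the board: [194,286] under the strap (the clamped one, chosen) and the loose spares at [163,285] and [165,316]. Heat sink at [188,350], relay at [238,349], transformer at [220,220] (top-camera row, col). There is only one clamp, with the nut at about [202,315], the pip at its front and the guard behind. Next I take a close wrist view.

```bash
cat >> h.py <<'E'
def quat(a): # tool down, tool y at world angle a
    b=(a+np.pi/2)/2; return [np.cos(b),np.sin(b),0,0]
def wpx(P,p):
    R=cv2.Rodrigues(np.array(P["rvec"],float))[0]; q=R@np.asarray(p,float)+np.array(P["tvec"],float).ravel()
    f=192/np.tan(np.radians(P["fovy"])/2); s=np.hypot(q[0],q[1]); r=f*np.arctan2(s,q[2]); return P["cx"]+r*q[0]/s,P["cy"]+r*q[1]/s
def wpt(P,r,c,z):
    f=192/np.tan(np.radians(P["fovy"])/2); R=cv2.Rodrigues(np.array(P["rvec"],float))[0]; t=np.array(P["tvec"],float).ravel()
    u=np.array([c-P["cx"],r-P["cy"]]); n=np.linalg.norm(u); th=n/f
    v=R.T@np.array([*(u/n*np.sin(th)),np.cos(th)]); o=-R.T@t; return o+v*(z-o[2])/v[2]
E
python3 - <<'E'
from h import *
m.goto([0.46,0.08,0.25],quat(0)); print(m.read_t(),m.read_joint_pos(),m.read_ee_pos())
m.grip(0.0); print(m.read_t(),m.read_width())
im,d,P=cap("wrist"); print(P); np.savez("w0.npz",im=im,d=d,P=P)
cv2.imwrite("pics/w0.png",cv2.resize(im,(768,576)))
for k in["nut_center","nut_pip","tab","strap_hinge","board","relay","heatsink"]:
    for o in m.cut_out(k,"wrist")[:2]:
        r,c=o["location"]; print(k,round(o["p"],2),[int(r),int(c)],wpt(P,r,c,dict(nut_center=.05,nut_pip=.05,tab=.055,strap_hinge=.03).get(k,.015)).round(4),o["mask"].sum())
E
```

```text
2.85 [9.23319026e-03 2.78178153e-01 1.74250838e+00 2.65298349e-04
 1.12069637e+00 7.78343400e-03] [0.45993863 0.08071042 0.25011093]
4.2917 0.0003937294228374474
{'fovy': 65.70646984690485, 'cx': 261.1696681958738, 'cy': 184.74270010639725, 'rvec': array([-2.85281337e+00,  1.19492973e-03,  2.81049231e-03]), 'tvec': array([-0.4591751 ,  0.05247029,  0.37392868])}
nut_center 0.63 [207, 333] [0.5366 0.0439 0.05  ] 1991
nut_pip 0.67 [205, 333] [0.5365 0.0465 0.05  ] 1977
tab 0.8 [126, 334] [0.532  0.1309 0.055 ] 2408
strap_hinge 0.62 [143, 331] [0.5349 0.1098 0.03  ] 13491
strap_hinge 0.33 [209, 333] [0.5421 0.0338 0.03  ] 1973
board 0.93 [205, 401] [0.6377 0.0309 0.015 ] 512
board 0.91 [147, 413] [0.6443 0.1061 0.015 ] 519
heatsink 0.35 [145, 328] [0.5358 0.1048 0.015 ] 13757
```

View pics/w0.png

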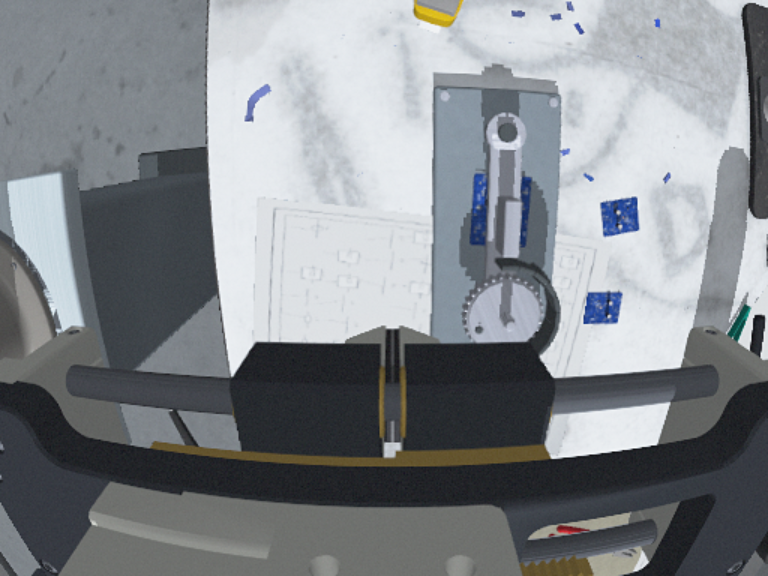

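Run:
```python
from h import *
Z=np.load("w0.npz",allow_pickle=True); P=Z["P"].item(); d=Z["d"]; im=Z["im"]
S=1.5
for n,c,r,z in[("plateTL",434,90,.01),("plateTR",560,96,.01),("plateL2",433,330,.01),("hinge",508,131,.03),("nutleft",463,318,.05),("nutright",545,318,.05),("nuttop",504,276,.05),("pip",479,328,.052),("studtop",507,321,.068),("tabtopnear",509,258,.055),("tabtopfar",509,198,.055)]:
    print(n,wpt(P,r/S,c/S,z).round(4),d[int(r/S),int(c/S)])
R=cv2.Rodrigues(P["rvec"])[0]; print("cam",-R.T@P["tvec"])
# point cloud of the gripper in the picture (fisheye), relative to TCP
f=192/np.tan(np.radians(P["fovy"])/2); rr,cc=np.mgrid[0:384,0:512]
u=np.dstack([cc-P["cx"],rr-P["cy"]]); n=np.linalg.norm(u,axis=2)+1e-9; th=n/f
v=np.dstack([u[...,0]/n*np.tan(th),u[...,1]/n*np.tan(th),np.ones_like(n)])*d[...,None]
w=(v-P["tvec"])@R; rel=w-np.array([.46,.0807,.2501])
for z in range(-70,40,6):
    k=(d>0)&(abs(rel[...,2]*1e3-z)<3)&(abs(rel[...,0])<.1)&(abs(rel[...,1])<.06)
    if k.sum()>3: q=rel[k]*1e3; print(z,k.sum(),"x",q[:,0].min().round(),q[:,0].max().round(),"y",q[:,1].min().round(),q[:,1].max().round())
c=im[200:300,120:400]; cv2.imwrite("pics/tip.png",cv2.resize(cv2.convertScaleAbs(c,alpha=1.6,beta=30),(784,280),interpolation=2))
# nut top points by height
k=(abs(w[...,2]-.05)<.003)&(np.hypot(w[...,0]-.54,w[...,1]-.04)<.05); q=w[k]; print("nut-level",k.sum(),q.min(0).round(4),q.max(0).round(4))
k=(abs(w[...,2]-.055)<.0025)&(np.hypot(w[...,0]-.535,w[...,1]-.11)<.025); q=w[k]; print("tab-level",k.sum(),q.min(0).round(4),q.max(0).round(4))
```

```text
plateTL [0.4904 0.2004 0.01  ] 0.30820674
plateTR [0.5882 0.202  0.01  ] 0.3059628
plateL2 [0.4927 0.0126 0.01  ] 0.36072883
hinge [0.5413 0.1707 0.03  ] 0.2904737
nutleft [0.51   0.0389 0.05  ] 0.3560389
nutright [0.572  0.0379 0.05  ] 0.32809845
nuttop [0.5378 0.0701 0.05  ] 0.3124568
pip [0.5218 0.0319 0.052 ] 0.3138352
studtop [0.5376 0.0435 0.068 ] 0.2970818
tabtopnear [0.5391 0.0843 0.055 ] 0.31440115
tabtopfar [0.5368 0.1253 0.055 ] 0.28959933
cam [0.45996851 0.1562794  0.34267081]
-64 74 x -8.0 8.0 y 8.0 10.0
-58 177 x -14.0 13.0 y 7.0 10.0
-52 280 x -17.0 16.0 y 8.0 10.0
-46 85 x -13.0 4.0 y 7.0 10.0
-40 86 x -4.0 4.0 y 7.0 10.0
-34 77 x -4.0 3.0 y 8.0 10.0
-28 65 x -2.0 2.0 y 8.0 9.0
-22 103 x -3.0 2.0 y -11.0 9.0
-16 39 x -2.0 1.0 y -10.0 -3.0
-4 24 x -3.0 2.0 y -4.0 2.0
2 845 x -87.0 86.0 y -38.0 36.0
8 2526 x -87.0 86.0 y -33.0 36.0
14 6387 x -87.0 87.0 y -37.0 36.0
20 7465 x -87.0 88.0 y -38.0 36.0
26 11287 x -93.0 88.0 y -20.0 36.0
32 3176 x -88.0 82.0 y -21.0 36.0
38 9065 x -83.0 76.0 y -19.0 37.0
nut-level 1898 [0.5096 0.0132 0.047 ] [0.5775 0.0896 0.0529]
tab-level 433 [0.5337 0.0852 0.0525] [0.5461 0.1244 0.057 ]
```

View pics/tip.png

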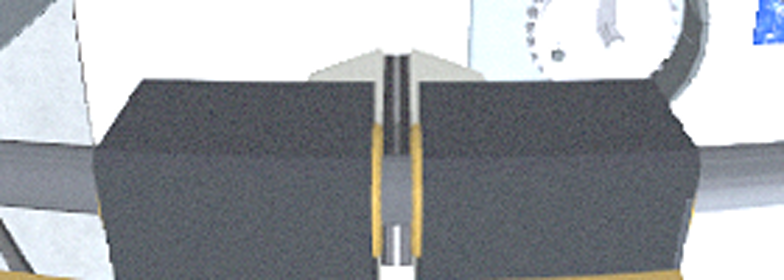

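```bash
cat >> h.py <<'E'
C=np.array([.540,.0395]); H=.0305+.0155; Z=.092
def pose(phi,gap,z=Z):   # gap>0: finger off the rim, <0: pressed
    o=C+(.01575-gap)*np.array([np.cos(phi),np.sin(phi)])
    return [*o,z],quat(phi)
def mv(phi,gap,z=Z,T=.4):
    p,q=pose(phi,gap,z); L=np.linalg.norm(np.array(p)-m.read_ee_pos()); m.movel(p,q,speed=max(L/T,1e-3))
def fr(phi):
    f=np.array(m.read_contact_force()); n=np.array([np.cos(phi),np.sin(phi)]); t=np.array([np.sin(phi),-np.cos(phi)])
    return (f[:2]@n).round(2),(f[:2]@t).round(2),f[2].round(2)
def stroke(a,b,press,N=4,T=.4):
    F=[]
    for phi in np.linspace(a,b,N+1)[1:]:
        mv(phi,-press,T=T); F.append(fr(phi))
    return F
E
python3 - <<'E'
from h import *
m.grip(.092); print(m.read_width())
a=-.95
m.goto(*pose(a,.008,.16)); mv(a,.008,T=.8); print(m.read_t(),fr(a))
for g in(.003,.001,0,-.001,-.002,-.003):
    mv(a,g,T=.15); f=fr(a); print(g,f,np.round(m.read_ee_pos(),4))
    if abs(f[0])>6: break
print(m.read_t()); F=stroke(a,.95,-g); print(F,m.read_t())
im,d,P=cap("wrist"); np.savez("w1.npz",im=im,d=d,P=P); cv2.imwrite("pics/w1.png",cv2.resize(im,(768,576)))
E
```

```text
0.09179437747951737
7.9333 (np.float64(-0.68), np.float64(-0.5), np.float64(0.56))
0.003 (np.float64(-1.22), np.float64(-0.56), np.float64(0.11)) [0.5477 0.0289 0.0923]
0.001 (np.float64(-1.22), np.float64(0.43), np.float64(0.52)) [0.5484 0.0275 0.0919]
0 (np.float64(-3.69), np.float64(1.51), np.float64(1.13)) [0.5487 0.0269 0.0918]
-0.001 (np.float64(-5.94), np.float64(1.83), np.float64(1.05)) [0.5489 0.0265 0.0917]
-0.002 (np.float64(-8.25), np.float64(0.68), np.float64(1.48)) [0.5489 0.0262 0.0916]
9.3583
[(np.float64(-5.35), np.float64(-0.75), np.float64(2.17)), (np.float64(-5.59), np.float64(-0.09), np.float64(2.35)), (np.float64(-5.02), np.float64(-1.1), np.float64(3.11)), (np.float64(-5.25), np.float64(-0.1), np.float64(2.37))] 11.8583
```

View pics/w1.png

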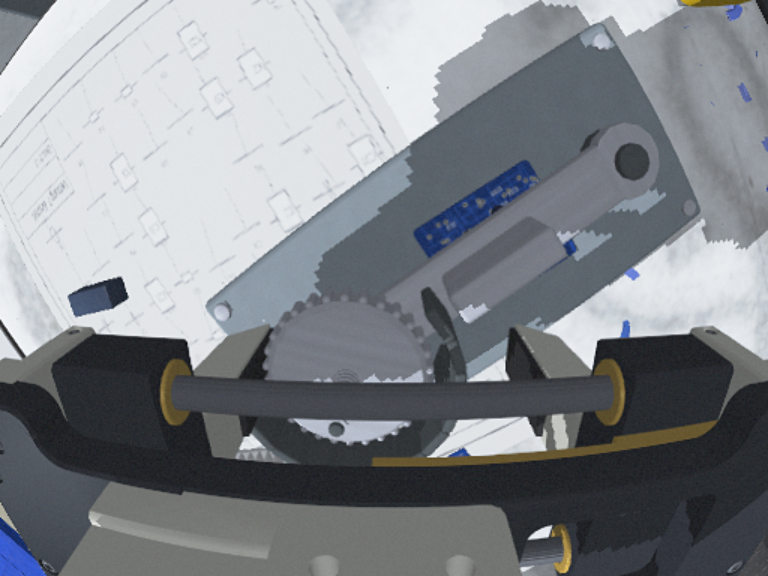

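The view shows the left finger pad on the rim, with the pip at (336,430) and the nut centred near (350,370). I compute the pip angle, then run two more strokes.

Run:
```python
from h import *
P=np.load("w1.npz",allow_pickle=True)["P"].item()
p=wpt(P,430/1.5,336/1.5,.053); v=p[:2]-C; print(p,v,np.hypot(*v),np.arctan2(-v[1],-v[0]))
t=m.read_t()
for i in range(2):
    mv(.95,.004,T=.15); m.goto(*pose(-.95,.004)); t1=m.read_t(); mv(-.95,-.002,T=.25); print(t1,fr(-.95)); print(stroke(-.95,.95,.002,T=.35)[1::2],m.read_t())
im,d,P=cap("wrist"); np.savez("w2.npz",im=im,d=d,P=P); cv2.imwrite("pics/w2.png",im[180:320,130:330].repeat(3,0).repeat(3,1))
```

```text
[0.5545132  0.02447834 0.053     ] [ 0.0145132  -0.01502166] 0.02088739139788872 2.338980564798123
13.85 (np.float64(-7.82), np.float64(1.03), np.float64(2.89))
[(np.float64(-5.84), np.float64(-0.28), np.float64(4.88)), (np.float64(-3.81), np.float64(-0.96), np.float64(1.64))] 16.75
18.6917 (np.float64(-8.72), np.float64(0.27), np.float64(2.83))
[(np.float64(-6.56), np.float64(-0.62), np.float64(4.44)), (np.float64(-4.88), np.float64(-1.26), np.float64(1.97))] 21.5917
```

View pics/w2.png

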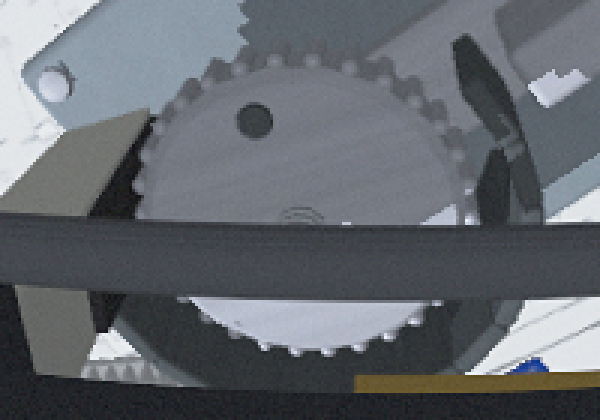

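Run:
```python
from h import *
P=np.load("w2.npz",allow_pickle=True)["P"].item()
def ang(r,c,z):
    v=wpt(P,r,c,z)[:2]-C; return np.hypot(*v),np.arctan2(-v[1],-v[0])
print(ang(220.3,214.7,.0545))
for i in range(5):
    mv(.95,.004,T=.15); m.goto(*pose(-.95,.004)); mv(-.95,-.002,T=.2); f=fr(-.95); print(f,stroke(-.95,.95,.002,T=.28)[1::2],m.read_t())
    if abs(f[0])<3: print("lost contact"); break
im,d,P=cap("wrist"); np.savez("w3.npz",im=im,d=d,P=P); cv2.imwrite("pics/w3.png",im[180:320,130:330].repeat(3,0).repeat(3,1))
```

```text
(np.float64(0.020628587222508897), np.float64(-0.337875645370366))
(np.float64(-8.52), np.float64(1.62), np.float64(2.57)) [(np.float64(-5.52), np.float64(-0.47), np.float64(3.27)), (np.float64(-5.22), np.float64(-0.74), np.float64(1.99))] 26.4417
(np.float64(-7.75), np.float64(1.19), np.float64(3.25)) [(np.float64(-4.41), np.float64(-0.8), np.float64(2.49)), (np.float64(-5.0), np.float64(-1.3), np.float64(2.93))] 31.2417
(np.float64(-7.5), np.float64(-0.28), np.float64(2.53)) [(np.float64(-5.28), np.float64(-0.23), np.float64(2.83)), (np.float64(-5.28), np.float64(-1.12), np.float64(1.89))] 36.0333
(np.float64(-6.79), np.float64(0.82), np.float64(3.89)) [(np.float64(-5.04), np.float64(-0.74), np.float64(3.19)), (np.float64(-4.95), np.float64(-1.12), np.float64(1.48))] 40.825
(np.float64(-8.31), np.float64(0.28), np.float64(3.75)) [(np.float64(-5.44), np.float64(-0.48), np.float64(3.58)), (np.float64(-4.46), np.float64(-0.59), np.float64(1.71))] 45.6167
```

View pics/w3.png

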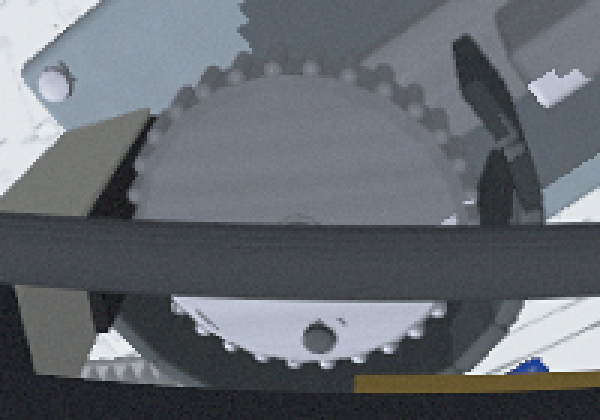

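The pip sits at about 15.2 rad (roughly 2.4 turns, 1.85 rad per stroke), so the nut is loose enough. Next I push the tab.

```bash
cat >> h.py <<'E'
Hg=np.array([.540,.1695])
def tp(th,gap,z=.103):
    o=Hg+.0595*np.array([-np.sin(th),-np.cos(th)])+(.0155+gap)*np.array([np.cos(th),-np.sin(th)])
    return [*o,z],quat(np.pi/2-th)
def tmv(th,gap,z=.103,T=.4):
    p,q=tp(th,gap,z); m.movel(p,q,speed=np.linalg.norm(np.array(p)-m.read_ee_pos())/T)
E
python3 - <<'E'
from h import *
P=np.load("w3.npz",allow_pickle=True)["P"].item(); v=wpt(P,292.7,236.3,.058)[:2]-C; print("pip",np.hypot(*v),np.arctan2(-v[1],-v[0]))
mv(.95,.006,T=.2); mv(.95,.006,z=.17,T=.5)
m.grip(0); m.goto(*tp(0,.012,.16)); tmv(0,.012,T=.6); print(m.read_t(),np.round(m.read_contact_force(),1))
tmv(0,0.002,T=.2)
for th in np.arange(.1,1.19,.18):
    tmv(th,0,T=.35); f=np.round(m.read_contact_force(),1); print(round(th,2),f,round(m.read_t(),1))
    if np.linalg.norm(f)>15: print("stop"); break
tmv(th,.015,T=.25); tmv(th,.015,.25,T=.8)
im,d,P=cap("wrist"); cv2.imwrite("pics/w4.png",cv2.resize(im,(768,576))); np.savez("w4.npz",P=P); print(m.read_t())
E
```

```text
pip 0.02080408107186432 2.678858199405845
49.4333 [0.3 0.3 0.9]
0.1 [0.5 0.2 0.4] 50.3
0.28 [-0.   0.8 -0.8] 50.8
0.46 [ 0.3 -0.   0.3] 51.3
0.64 [-0.2 -0.1 -0.6] 51.8
0.82 [-0.7 -0.4 -0.4] 52.3
1.0 [ 0.1 -0.5  0.1] 52.8
1.18 [-0.2 -0.5 -0.2] 53.3
54.675
```

View pics/w4.png

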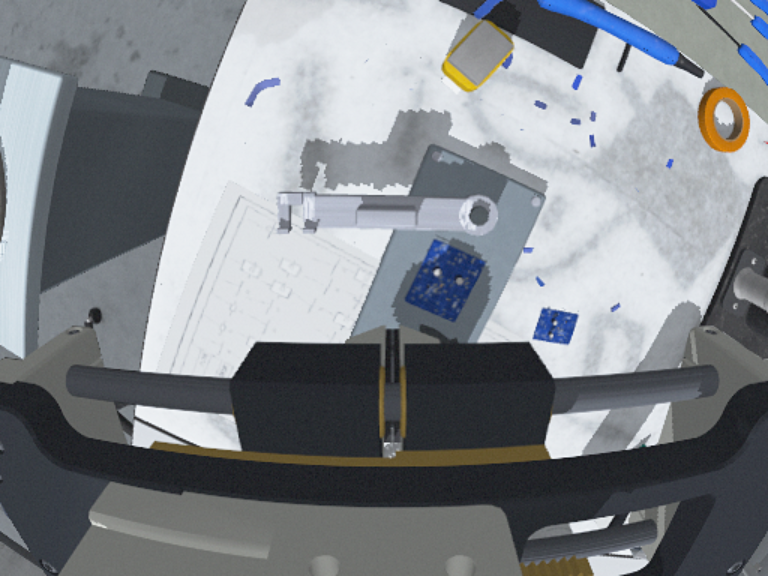

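The strap is horizontal in the picture, with its hinge at (479,214) and fork at (290,212). It is about 67° from the plate's axis and clear of the board at (447,280), which has not moved. The tool is 150 mm clear, so I hand in.

```bash
python3 -c "
from rig import manip as m
print(m.hand_in(),m.read_t())"
```

```text
the job is handed in; nothing more can be done
the job is handed in; nothing more can be done
```

Job handed in: by the camera, the nut was loosened about 2.4 turns and the strap pushed open about 67°, and the board looked unmoved; it took about 55 s, and no verdict was returned.

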